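# Seat a board in the drilling jig and lock the cam

### The job

Load the loose board into the drilling jig by pushing it along the jig's base with the fingertips: flat against the long fence, and along it under the drill plate until its end is up against the end stop. Then push the cam lever round until it rests against its stop pin, so that the cam holds the board tight in that corner. Only push: do not lift or tip the board, do not pick anything up, and leave the other things on the bench and on the jig where they lie; finish with the hand clear.

Things in the scene. Friction and masses are not known exactly. Their poses are not given: they have to be found in the camera images.
- jig: drilling jig fixed to the bench: plywood base 240 x 430 x 12 mm; origin at the centre of its underside, z up; the fence is on its +x side, the end stop at its +y end. A seated board has its centre at x = +35, y = +75 mm in this frame, its 200 mm length along y.
- fence (a point): point on the face of the aluminium fence at the height of the base's top; jig frame x = +85, y = 0 mm, axes as the jig's. The face looks to the jig's -x, is flat and runs from y = -220 to +165 mm; its top is 54 mm above the bench.
- end_stop (a point): point on the face of the aluminium end stop (80 x 30 mm block, top 42 mm above the bench, screw heads to 46) at the height of the base's top; jig frame x = +35, y = +175 mm, axes as the jig's. The face looks to -y and spans x -5 to +75 mm.
- drill_plate (a point): centre of the underside of the aluminium drill plate (70 x 115 x 8 mm, two drill bushings) that is screwed on the fence and overhangs the board's place by 40 mm; jig frame x = +80, y = +95 mm; underside 54 mm, bushings' tops 67 mm above the bench. The board passes beneath with 4 mm to spare.
- board: timber board offcut, 100 x 200 x 38 mm, about 0.4 kg, lying on the jig's base (top 50 mm above the bench); origin at the centre of its underside, y along its 200 mm length, x across. At the start it is off the fence, 110 to 180 mm short of the end stop, a little askew, its leading end short of the cam.
- cam_lever (a joint): cam lever's angle, rad: 0 open, 2.18 closed on its pin, counter-clockwise from above; starts at 0 to 0.25, stays where left. At 0 the lever points from the pivot 125 degrees counter-clockwise from the jig's +x, swings through -x, and at 2.18 points at 250 degrees. Friction about 0.1 N m; in the last 25 degrees, bearing on a seated board, it takes 5 to 15 N at the knob.
- cam: the cam with its lever: under the lever a round steel eccentric disc, 48 mm across, 15 to 41 mm above the bench, its centre 18 mm off the pivot; origin on the pivot axis at bench height (jig frame x = -55, y = +105 mm). Open, it leaves a board at the fence some 20 mm of room; closed, it presses on the board's near (-x) side. Its pivot gives 1 to 2 mm on springs.
- cam_knob (a point): centre of the black upright knob at the end of the cam lever, 90 mm from the pivot, 73 mm above the bench; round, 25 mm in diameter, from 57 to 89 mm above the bench. The flat steel lever is 12 mm wide, 42 to 52 mm above the bench.
- stop_pin (a point): top of the 8 mm steel pin on the jig against which the closed lever rests; 52 mm above the bench, jig frame x = -65, y = +47 mm
- bolt: steel bolt, 50 mm long, 16 mm high, lying on the near right of the jig's base; bystander; origin under its centre
- nut: steel nut, 21 x 18 x 10 mm, lying on the near right of the jig's base; bystander; origin under its centre
- screwdriver: screwdriver with blue handle, 200 mm, lying on the bench right of the jig; bystander
- tape_measure: tape measure, 37 x 80 x 69 mm, standing on the bench right of the jig; bystander
- caliper: caliper, 190 mm, lying on the bench in front of the jig; bystander
- wrench: open-ended wrench, 184 mm, lying on the bench left of the jig; bystander
- bracket: aluminium angle bracket, 35 x 70 x 45 mm, on the bench in front of the jig at the left; bystander
- big_board: larger timber offcut, 140 x 240 x 38 mm, lying on the bench left of the jig with a drilled plate on it; not the one to load; bystander

How it is judged:
By the outcome, as a careful person would: the job done as asked, in the order asked, and still so for the second after the job is handed in, with the robot touching nothing.
It also fails if it takes over 72 s, if anything falls off the work surface, if the arm or the gripper's body presses on something with over 40 N, if the wrist force passes 120 N, or if a joint passes its speed limit or range.

### The arm

A 6-joint arm with a two-finger parallel gripper is mounted at the origin on a cart in front of the work surface, level with it; the furniture and walls round the work are solid. World frame = base frame: x ahead of the robot, y to its left, z up, the work surface at z = 0. Lengths are in mm, angles in rad, forces in N, time in s.
With the tool pointing down it reaches from about 350 to 975 mm from the base axis. Payload 7.1 kg.
Tool frame: the origin (TCP) lies at the very end of the fingers, on their centre line; the grasp point (between the pads) lies 19 mm behind it (ctrl.pinch_z is the distance from the TCP to the grasp point, in mm); z points along the fingers, y is the direction in which the jaws open and shut (so a half turn about z gives the same grasp; the last joint's range is limited). The gripper opens to 88 mm and grips with 3 to 60 N. Pads are 20 mm wide; open, the fingers measure 115 mm over their backs; the gripper's body (75 mm by 178 mm) begins 61 mm behind the grasp point.
Start: joints at [1.177, 0.423, 1.63, -0, 1.089, -0.019], TCP at [228.772, 581.608, 222.675] pointing down, gripper open.
Joint ranges: [-3, 3], [-0.9, 2.11], [0.09, 2.58], [-1.31, 4.45], [0.11, 2.69], [-2.54, 2.54]. Speed limits (rad/s): [2.39, 2.39, 3.01, 3.14, 3.14, 3.14].

### API

Orientations are given as a rotation vector (axis times angle).
In Python, from workcell import ctrl gives the robot as it stands.
- The arm moves only by the shell command python3 -m inch 'ROWS' [OPENING]. ROWS is JSON, a list of rows, each an object with "xyz": the shift along the tool's x, y, z in cm, a list of three; "spin": the turn about the tool's z in degrees. A call has 1 to 20 rows; each row is the pose to reach, as a shift and turn from the pose measured when the call began, along the tool's axes at that moment; what a row does not reach only later rows make up. A row lasts 1/10 s, in which the tool goes at most 50 mm and 8.59 degrees, less where a joint would pass 70% of its speed; a pose out of reach is approached as far as the arm can. A call with a gripper value outside its range is refused whole. OPENING is the closure, from 0 (fully open) to 1 (shut), set as the call begins (- or left out, the last holds). The fingers move at their own pace and stop on an object; the grip force is fixed at half the most. Time passes only in rows, so rows that repeat a pose let the fingers close. It gives the time, the measured TCP pose, the force and the opening at its end, in the units of the state.
- ctrl.get_obs(): the state, without advancing time (a new reading comes with each control period).
- ctrl.get_image(name): name is "scene" or "top" or "wrist"; returns the picture (384x512x3 uint8, red, green, blue); there is no depth.
- ctrl.camera_info(name): a dict with "camera_matrix" (3x3 intrinsics, pixels), "R" (3x3) and "t" (3): a world point X has camera coordinates R X + t; the wrist camera has in their place "hand_eye" (4x4, takes a point from camera to tool coordinates, whose origin is the TCP and whose axes are the flange's). Camera axes: x right, y down, z forward; pixel columns grow to the right and rows downward; lengths in mm; the calibration is good to about 2 mm. The wrist camera is an equidistant fisheye: a pixel r from the principal point sees the ray r / f radians off the axis. A picture is of the moment at which its call begins: read the wrist's pose just before it. camera_info takes no time and is no camera call.
- ctrl.close_job(): hands the job in, once; it reports no verdict.
The state is a dict: "t": time; "qpos": joint angles; "qvel": joint speeds; "joint_torque": joint torques, N m; "ee_pos": TCP position; "orientation": TCP orientation; "ft_force": force on the tool from outside, world axes, zero at the start; "moment": the same for the moment, N m; "width": finger opening in mm.
Only numpy, scipy, OpenCV 4.12 (cv2) and the standard library are available. Lean on these libraries where they do the work, as an engineer would, in place of code of your own. Each camera call takes 0.05 s, during which the arm holds its last target. There are 200 camera calls.

## Working session

There is one attempt and no reset: what is moved stays moved. The work goes in short steps, Python scripts to look and compute and a shell command to move; the robot and the scene stay as the last step left them, time stands still between calls to the robot, and variables do not carry over. Pictures are saved under pics/ and viewed, about 8 in all and at most 12, crops included, and the job is handed in when it is done.

```bash
mkdir -p pics; ls; python3 - <<'E'
from workcell import ctrl
import cv2,numpy as np
for n in ("scene","top"):
    im=ctrl.get_image(n); cv2.imwrite(f"pics/{n}0.png",im[:,:,::-1]); 
    ci=ctrl.camera_info(n); print(n,{k:np.round(v,3).tolist() if not isinstance(v,str) else v for k,v in ci.items()})
print({k:np.round(v,3).tolist() if not isinstance(v,str) else v for k,v in ctrl.camera_info("wrist").items()})
print(ctrl.get_obs())
E
```

```text
pics
scene {'camera_matrix': [[394.136, 0.0, 255.333], [0.0, 394.136, 198.217], [0.0, 0.0, 1.0]], 'R': [[0.887, -0.462, -0.018], [-0.342, -0.629, -0.699], [0.312, 0.625, -0.715]], 't': [-481.83, 239.892, 1293.887]}
top {'camera_matrix': [[424.551, 0.0, 254.216], [0.0, 424.551, 197.149], [0.0, 0.0, 1.0]], 'R': [[-0.013, -1.0, 0.008], [-0.991, 0.012, -0.131], [0.131, -0.01, -0.991]], 't': [22.144, 518.381, 1384.924]}
{'camera_matrix': [[297.319, 0.0, 260.035], [0.0, 297.319, 192.986], [0.0, 0.0, 1.0]], 'hand_eye': [[0.0, -0.952, -0.306, 85.54], [1.0, 0.0, 0.0, -0.288], [0.0, -0.306, 0.952, -161.756], [0.0, 0.0, 0.0, 1.0]]}
{'t': 0.1, 'qpos': array([ 1.17701330e+00,  4.23746604e-01,  1.63062268e+00, -2.65859469e-05,
        1.08865021e+00, -1.90210097e-02]), 'qvel': array([ 0.00159799, -0.00314191, -0.00125912,  0.00059363,  0.00015756,
       -0.0001723 ]), 'joint_torque': array([-7.92509218e-04, -5.45614350e+01, -2.74321461e+01,  6.44407701e-02,
        1.88275811e-02,  1.46506397e-05]), 'ee_pos': array([228.57509251, 581.1377158 , 221.98700138]), 'orientation': array([-5.85166582e-01, -3.08633880e+00,  2.20109307e-03]), 'ft_force': array([-0.12362517,  0.00089932,  0.36105345]), 'moment': array([-0.05243969, -0.00293463,  0.03813287]), 'width': 87.87078422446149}
```

View pics/top0.png

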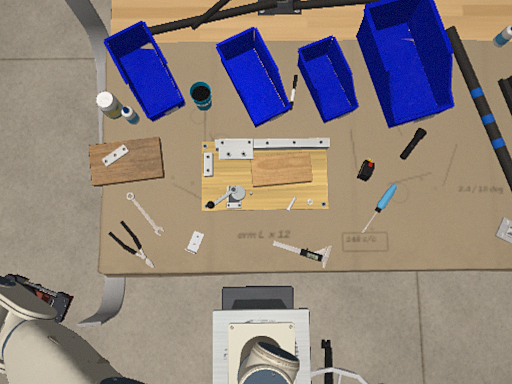

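View pics/scene0.png

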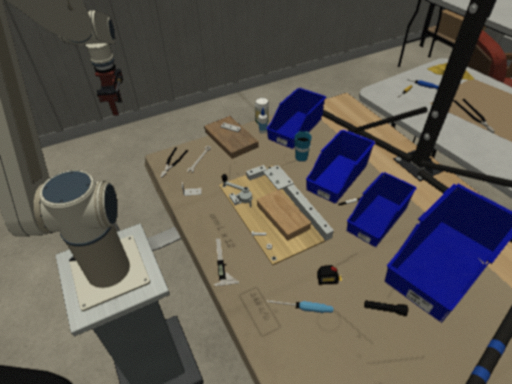

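The top view shows the jig at about cols 202–329, rows 138–210. The fence is on the far side, the end stop on the left at (208,163), the board at (281,169), the knob at (210,205) and the nut and bolt near (292–325,204). I'll view one enlarged crop for corner pixels.

```bash
python3 - <<'E'
import cv2,numpy as np
a=cv2.imread("pics/top0.png")[130:216,195:337]
a=cv2.resize(a,None,fx=5.5,fy=5.5,interpolation=cv2.INTER_CUBIC)
for c in range(200,337,10): cv2.putText(a,str(c),(int((c-195)*5.5),10),0,.35,(0,0,255),1); cv2.line(a,(int((c-195+.5)*5.5),12),(int((c-195+.5)*5.5),18),(0,0,255),1)
for r in range(130,216,10): cv2.putText(a,str(r),(0,int((r-130+.5)*5.5)),0,.35,(0,0,255),1)
cv2.imwrite("pics/topcrop.png",a)
E
```

```text
(no output)
```

View pics/topcrop.png

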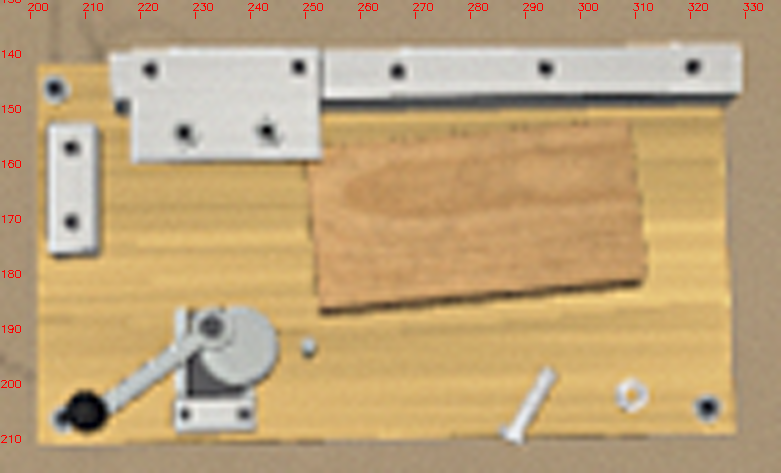

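```bash
cat > h.py <<'E'
import numpy as np,cv2
from workcell import ctrl
from scipy.spatial.transform import Rotation as Ro
from scipy.optimize import least_squares
def ray(n,px,obs=None):
    ci=ctrl.camera_info(n);K=np.array(ci["camera_matrix"])
    d=np.linalg.solve(K,[px[0],px[1],1.])
    if n!="wrist":
        R=np.array(ci["R"]);return -R.T@np.array(ci["t"]),R.T@d
    r=np.hypot(d[0],d[1]);d=np.array([d[0]/r*np.sin(r),d[1]/r*np.sin(r),np.cos(r)])
    H=np.array(ci["hand_eye"]);T=Ro.from_rotvec(obs["orientation"]).as_matrix()
    return T@H[:3,3]+obs["ee_pos"],T@H[:3,:3]@d
def onz(n,px,z,obs=None):
    o,d=ray(n,px,obs);return o+d*(z-o[2])/d[2]
def tri(rays):
    A=0;b=0
    for o,d in rays:
        d=d/np.linalg.norm(d);P=np.eye(3)-np.outer(d,d);A=A+P;b=b+P@o
    return np.linalg.solve(A,b)
def fitpose(loc,wor):
    f=lambda p:(np.array(loc)[:,:2]@Ro.from_euler('z',p[2]).as_matrix()[:2,:2].T+p[:2]-np.array(wor)[:,:2]).ravel()
    s=least_squares(f,[600,0,0]);return s.x,s.fun.reshape(-1,2)
E
python3 - <<'E'
from h import *
np.set_printoptions(precision=1,suppress=True)
C=lambda u,v,z:onz("top",(u/5.5+194.5,v/5.5+129.5),z)
pts=[((38,442),12,(-120,215)),((735,433),12,(-120,-215)),((38,65),12,(120,215)),
((98,125),42,(75,175)),((98,255),42,(-5,175)),((48,255),42,(-5,205)),
((132,160),62,(45,152.5)),((320,160),62,(45,37.5)),((738,97),54,(85,-220)),((308,348),52,(-65,47)),((211,327),54,(-55,105))]
w=[C(*a,z) for a,z,_ in pts];p,r=fitpose([q for *_,q in pts],w)
print("jig",p[:2],p[2]);print(r)
b=[((306,160),(50,100)),((628,124),(50,-100)),((645,280),(-50,-100)),((320,312),(-50,100))]
wb=[C(*a,50) for a,_ in b];q,r=fitpose([x for _,x in b],wb)
print("board",q,r.tolist())
J=lambda x:(np.array(x)[:2]-p[:2])@Ro.from_euler('z',p[2]).as_matrix()[:2,:2]
print("board in jig",J(q),q[2]-p[2],[J(x) for x in wb])
k=C(86,411,89);print("knob",k,J(k))
o,d=J(k)-[-55,105];print(np.hypot(o,d),np.degrees(np.arctan2(d,o)))
for n,u in (("bolt",(530,405)),("nut",(632,394))): print(n,J(C(*u,18)))
E
```

```text
jig [598.3 -19.2] 0.002685810279411456
[[-2.5  1. ]
 [-1.8 -0.1]
 [-0.2  0.9]
 [ 1.1  1.1]
 [ 1.9  0.9]
 [ 1.5  0.5]
 [-2.2  0.7]
 [-0.7 -1. ]
 [ 1.8 -3.2]
 [ 2.2 -0.4]
 [-1.  -0.4]]
board [609.3 -74.2   0.1] [[3.2021750743085704, 2.1437314999729615], [1.2766213737311318, -0.37020980797075254], [-1.7294861491952815, -2.1077165469433794], [-2.749310298844307, 0.33419488680929277]]
board in jig [ 10.8 -55. ] 0.08903603714952932 [array([48.5, 46.9]), array([  68.2, -149.8]), array([ -28.4, -156.9]), array([-45.1,  39.8])]
knob [490.2 157.7  89. ] [-107.7  177.2]
89.37451673378435 126.13035139046609
bolt [-99.7 -88.4]
nut [ -93.8 -151.3]
```

```bash
cat >> h.py <<'E'
P=[598.3,-19.2,0.00269]
def W(x,y): c,s=np.cos(P[2]),np.sin(P[2]); return np.array([P[0]+c*x-s*y,P[1]+s*x+c*y])
def Jg(w): c,s=np.cos(P[2]),np.sin(P[2]); d=np.array(w[:2])-P[:2]; return np.array([c*d[0]+s*d[1],-s*d[0]+c*d[1]])
def xang(o):
    T=Ro.from_rotvec(o["orientation"]).as_matrix();return np.degrees(np.arctan2(T[1,0],T[0,0]))
def go(x,y,z,ang=None,jig=True,o=None):
    "rows' shift (cm) and spin (deg) from the present pose to jig x,y, z, tool-x heading"
    o=o or ctrl.get_obs();T=Ro.from_rotvec(o["orientation"]).as_matrix()
    w=np.r_[W(x,y),z] if jig else np.array([x,y,z]);s=T.T@(w-o["ee_pos"])/10
    sp=0 if ang is None else (xang(o)-ang+180)%360-180
    print("to",(x,y,z),"xyz",np.round(s,2).tolist(),"spin",round(sp,1),"dist mm",round(np.linalg.norm(s)*10))
def st():
    o=ctrl.get_obs();print("t",round(o["t"],1),"jig",Jg(o["ee_pos"]).round(1),"z",o["ee_pos"][2].round(1),"ang",round(xang(o),1),"F",o["ft_force"].round(1),"w",round(o["width"],1),"q",o["qpos"].round(2));return o
E
python3 -c "
from h import *
st();go(-80,-35,200,90.15);"
```

```text
t 0.1 jig [-368.1  601.3] z 222.0 ang 158.5 F [-0.1  0.   0.4] w 87.9 q [ 1.18  0.42  1.63 -0.    1.09 -0.02]
to (-80, -35, 200) xyz [-50.23, -48.53, 2.27] spin 68.4 dist mm 699
```

```bash
python3 -m inch '[{"xyz":[-5,-4.8,0],"spin":8},{"xyz":[-50.2,-48.5,2.3],"spin":68.4},{"xyz":[-50.2,-48.5,2.3],"spin":68.4},{"xyz":[-50.2,-48.5,2.3],"spin":68.4},{"xyz":[-50.2,-48.5,2.3],"spin":68.4},{"xyz":[-50.2,-48.5,2.3],"spin":68.4},{"xyz":[-50.2,-48.5,2.3],"spin":68.4},{"xyz":[-50.2,-48.5,2.3],"spin":68.4},{"xyz":[-50.2,-48.5,2.3],"spin":68.4},{"xyz":[-50.2,-48.5,2.3],"spin":68.4},{"xyz":[-50.2,-48.5,2.3],"spin":68.4},{"xyz":[-50.2,-48.5,2.3],"spin":68.4},{"xyz":[-50.2,-48.5,2.3],"spin":68.4},{"xyz":[-50.2,-48.5,2.3],"spin":68.4},{"xyz":[-50.2,-48.5,2.3],"spin":68.4},{"xyz":[-50.2,-48.5,2.3],"spin":68.4},{"xyz":[-50.2,-48.5,2.3],"spin":68.4},{"xyz":[-50.2,-48.5,2.3],"spin":68.4}]' 1
python3 - <<'E'
from h import *
o=st();im=ctrl.get_image("wrist");cv2.imwrite("pics/w1.png",cv2.resize(im[:,:,::-1],None,fx=1.5,fy=1.5,interpolation=cv2.INTER_CUBIC))
import pickle;pickle.dump(o,open("o1.pkl","wb"));go(-80,-35,22,90.15)
E
```

```text
t: 1.9
ee_pos: [517.6, -52.7, 199.6]
orientation: [-2.217, -2.226, 0.002]
ft_force: [0.4, 0.5, 0.4]
width: 0.5
t 1.9 jig [-80.8 -33.3] z 199.6 ang 90.2 F [0.4 0.5 0.4] w 0.5 q [-0.12  0.3   1.88 -0.    0.96 -0.13]
to (-80, -35, 22) xyz [-0.15, 0.08, 17.77] spin 0.1 dist mm 178
```

View pics/w1.png

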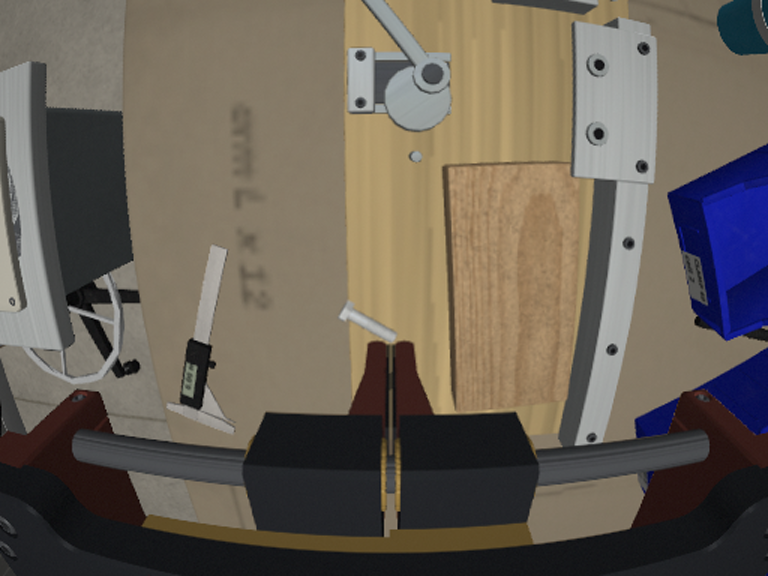

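The wrist view agrees with the layout: pin at (415,156), board's near edge from (446,165) to (455,410), plate's near corner at (575,176), pivot at (432,74). I'll check heights by triangulating across the top and wrist views.

```bash
python3 - <<'E'
from h import *
import pickle;o=pickle.load(open("o1.pkl","rb"));np.set_printoptions(precision=1,suppress=True)
c=lambda u,v:(u/5.5+194.5,v/5.5+129.5); w=lambda u,v:(u/1.5-.17,v/1.5-.17)
for n,a,b,z in (("pin",(308,348),(415,156),52),("pivot",(211,327),(432,74),54),("plate corner",(320,160),(575,177),62),("board lead near",(320,312),(445,166),50),("board trail near",(645,280),(455,410),50),("stop? bolt head",(512,433),(346,312),20),):
    X=tri([ray("top",c(*a)),ray("wrist",w(*b),o)]);Y=onz("wrist",w(*b),z,o);print(n,"tri jig",Jg(X),X[2],"| wrist at z",Jg(Y),"| top at z",Jg(onz("top",c(*a),z)))
E
```

```text
pin tri jig [-63.8  47.5] 27.93320919850116 | wrist at z [-65.1  47.9] | top at z [-67.2  47.4]
pivot tri jig [-53.8 105.4] 52.95609219339223 | wrist at z [-54.  105.2] | top at z [-53.9 105.4]
plate corner tri jig [43.4 38.8] 72.45556615205783 | wrist at z [48.  38.6] | top at z [45.7 38.5]
board lead near tri jig [-39.6  39.8] 14.462892411533433 | wrist at z [-44.1  41.2] | top at z [-45.1  39.8]
board trail near tri jig [ -27.1 -157.8] 44.092299828650795 | wrist at z [ -27.8 -153.9] | top at z [ -28.3 -156.9]
stop? bolt head tri jig [-117.6  -76.2] 24.56415613368495 | wrist at z [-118.2  -77.9] | top at z [-117.   -76.7]
```

```bash
python3 -m inch '[{"xyz":[0.8,0,4]},{"xyz":[0.8,0,8]},{"xyz":[0.8,0,12]},{"xyz":[0.8,0.1,15]},{"xyz":[0.8,0.1,17]},{"xyz":[0.8,0.1,17.7]},{"xyz":[0.8,0.1,17.7]}]'; python3 -c "
from h import *
st();go(-30,-25,22,90.15)"
```

```text
t 1.9 jig [-80.7 -33.3] z 199.6 ang 90.2 F [-0.3 -0.2 -0.6] w 0.5 q [-0.12  0.3   1.88 -0.    0.96 -0.13]
to (-30, -25, 22) xyz [0.84, 5.09, 17.76] spin 0.1 dist mm 185$[0]: bad value
```

```bash
python3 -m inch '[{"xyz":[0.8,0,4],"spin":0},{"xyz":[0.8,0,8],"spin":0},{"xyz":[0.8,0,12],"spin":0},{"xyz":[0.8,0.1,15],"spin":0},{"xyz":[0.8,0.1,17],"spin":0},{"xyz":[0.8,0.1,17.7],"spin":0},{"xyz":[0.8,0.1,17.7],"spin":0}]'; python3 -c "
from h import *
st();go(-30,-25,22,90.15)"
```

```text
t: 2.65
ee_pos: [518.0, -44.2, 22.2]
orientation: [-2.215, -2.227, 0.004]
ft_force: [0.4, -0.1, 0.8]
width: 0.8
t 2.6 jig [-80.4 -24.7] z 22.2 ang 90.3 F [ 0.4 -0.1  0.8] w 0.8 q [-0.11  0.6   1.96 -0.    0.59 -0.11]
to (-30, -25, 22) xyz [-0.04, 5.04, 0.0] spin 0.2 dist mm 50
```

```bash
python3 -m inch '[{"xyz":[0,1,0],"spin":0},{"xyz":[0,2,0],"spin":0},{"xyz":[0,2.4,0],"spin":0},{"xyz":[0,2.7,0],"spin":0},{"xyz":[0,3,0],"spin":0},{"xyz":[0,3.3,0],"spin":0},{"xyz":[0,3.6,0],"spin":0},{"xyz":[0,3.9,0],"spin":0},{"xyz":[0,4.2,0],"spin":0},{"xyz":[0,4.5,0],"spin":0},{"xyz":[0,4.7,0],"spin":0},{"xyz":[0,4.8,0],"spin":0},{"xyz":[0,4.8,0],"spin":0}]'; python3 - <<'E'
from h import *
o=st();im=ctrl.get_image("wrist");cv2.imwrite("pics/w2.png",cv2.resize(im[:,:,::-1],None,fx=1.5,fy=1.5,interpolation=cv2.INTER_CUBIC))
import pickle;pickle.dump(o,open("o2.pkl","wb"))
E
```

```text
t: 3.95
ee_pos: [563.8, -43.5, 21.8]
orientation: [-2.212, -2.224, 0.008]
ft_force: [-6.7, 2.1, 6.3]
width: 0.5
t 4.0 jig [-34.5 -24.2] z 21.8 ang 90.3 F [-6.7  2.1  6.3] w 0.5 q [-0.1   0.64  1.85 -0.    0.66 -0.1 ]
```

View pics/w2.png

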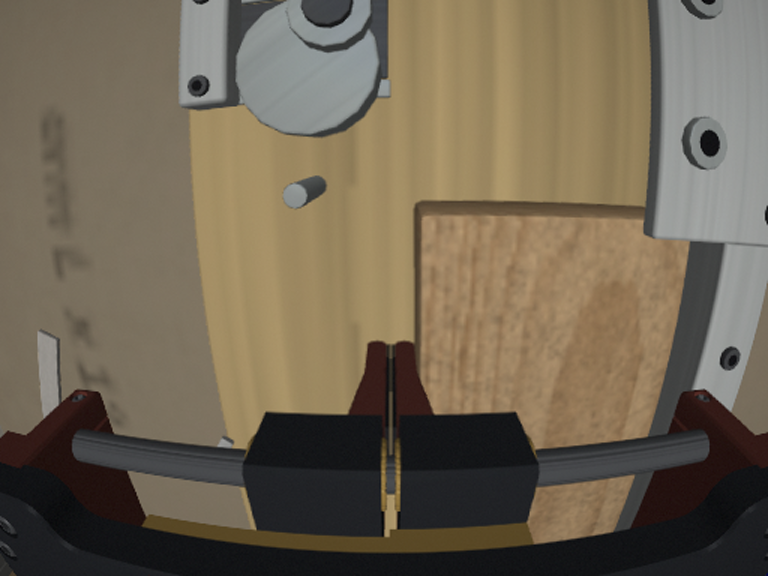

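Finger is on the board's near side (contact at about (415,380)) and the leading edge is at row 207, nearly square. The fence face is still a few mm away, so I'll keep pushing.

```bash
python3 -m inch '[{"xyz":[0,0.2,0],"spin":0},{"xyz":[0,0.4,0],"spin":0},{"xyz":[0,0.5,0],"spin":0},{"xyz":[0,0.5,0],"spin":0}]'; python3 -c "
from h import *
st()"
```

```text
t: 4.4
ee_pos: [566.2, -43.1, 21.7]
orientation: [-2.209, -2.221, 0.013]
ft_force: [-7.9, 1.5, 9.0]
width: 0.2
t 4.4 jig [-32.2 -23.8] z 21.7 ang 90.3 F [-7.9  1.5  9. ] w 0.2 q [-0.1   0.64  1.84 -0.    0.67 -0.1 ]
```

```bash
python3 - <<'E'
from h import *
import pickle;o=pickle.load(open("o2.pkl","rb"));np.set_printoptions(precision=1,suppress=True)
w=lambda u,v:(u/1.5-.17,v/1.5-.17)
for n,b,z in (("lead near top",(421,214),50),("lead far top",(644,218),50),("near edge 2",(421,335),50),("far edge top",(690,243),50),("far edge2",(655,400),50),("plate corner",(645,238),54),("fence top edge",(722,245),54),("fence edge2",(668,412),54),("pin",(296,195),52)):
    print(n,Jg(onz("wrist",w(*b),z,o)))
st()
cv2.imwrite("pics/top1.png",cv2.resize(ctrl.get_image("top")[:,:,::-1][130:216,195:337],None,fx=5.5,fy=5.5,interpolation=cv2.INTER_CUBIC))
E
```

```text
lead near top [-26.1  41.7]
lead far top [49.9 43.4]
near edge 2 [-25.2   2.1]
far edge top [71.9 35.8]
far edge2 [ 71.3 -28.3]
plate corner [48.7 37.3]
fence top edge [84.9 36.6]
fence edge2 [ 76.9 -32.3]
pin [-63.5  47.9]
t 4.4 jig [-32.2 -23.8] z 21.7 ang 90.3 F [-7.9  1.5  9. ] w 0.2 q [-0.1  0.6  1.8 -0.   0.7 -0.1]
```

View pics/top1.png

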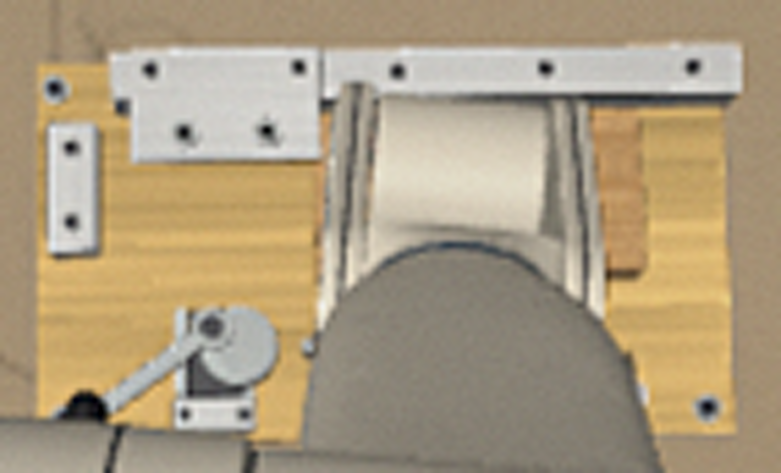

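The board is now square to within about 1°, with its near edge at x≈-26 and about 11 mm still to go to the fence. I'll keep pushing.

```bash
python3 -m inch '[{"xyz":[0,0.3,0],"spin":0},{"xyz":[0,0.5,0],"spin":0},{"xyz":[0,0.7,0],"spin":0},{"xyz":[0,0.9,0],"spin":0},{"xyz":[0,0.9,0],"spin":0}]'; python3 -c "
from h import *
st()"
```

```text
t: 4.95
ee_pos: [573.1, -42.7, 21.4]
orientation: [-2.207, -2.218, 0.017]
ft_force: [-5.6, 1.9, 5.9]
width: 0.5
t 5.0 jig [-25.2 -23.4] z 21.4 ang 90.3 F [-5.6  1.9  5.9] w 0.5 q [-0.09  0.65  1.83 -0.    0.68 -0.1 ]
```

```bash
python3 -m inch '[{"xyz":[0,0.3,0],"spin":0},{"xyz":[0,0.5,0],"spin":0},{"xyz":[0,0.6,0],"spin":0},{"xyz":[0,0.6,0],"spin":0}]'; python3 -c "
from h import *
st()"
```

```text
t: 5.35
ee_pos: [574.1, -42.4, 21.2]
orientation: [-2.202, -2.213, 0.027]
ft_force: [-15.5, -0.4, 15.7]
width: 0.6
t 5.3 jig [-24.2 -23.2] z 21.2 ang 90.3 F [-15.5  -0.4  15.7] w 0.6 q [-0.09  0.66  1.82 -0.    0.7  -0.1 ]
```

Seated on the fence: motion has stopped at a 15 N push. Next I back off and go round behind the trailing end.

```bash
python3 -m inch '[{"xyz":[0,-1,0],"spin":0},{"xyz":[0,-2.5,0],"spin":0},{"xyz":[0,-2.5,-3],"spin":0},{"xyz":[0,-2.5,-6],"spin":0},{"xyz":[-4,-1,-6],"spin":0},{"xyz":[-8,1,-6],"spin":0},{"xyz":[-12,3,-6],"spin":0},{"xyz":[-16,5,-6],"spin":0},{"xyz":[-17.5,5.2,-6],"spin":0},{"xyz":[-17.5,5.2,-6],"spin":0}]'; python3 -c "
from h import *
st();go(28,-198,22,90.15)"
```

```text
t: 6.35
ee_pos: [628.3, -219.2, 79.1]
orientation: [-2.205, -2.21, 0.027]
ft_force: [-0.3, 1.0, 0.5]
width: 0.3
t 6.3 jig [  29.5 -200. ] z 79.1 ang 90.1 F [-0.3  1.   0.5] w 0.3 q [-0.35  0.66  1.59 -0.01  0.91 -0.35]
to (28, -198, 22) xyz [0.2, -0.0, 5.71] spin -0.0 dist mm 57
```

```bash
python3 -m inch '[{"xyz":[0,0,3],"spin":0},{"xyz":[0,0,5],"spin":0},{"xyz":[0,0,5.7],"spin":0},{"xyz":[1,0,5.7],"spin":0},{"xyz":[2,0,5.7],"spin":0},{"xyz":[3,0,5.7],"spin":0},{"xyz":[4,0,5.7],"spin":0},{"xyz":[5,0,5.7],"spin":0},{"xyz":[6,0,5.7],"spin":0},{"xyz":[7,0,5.7],"spin":0},{"xyz":[8,0,5.7],"spin":0},{"xyz":[9,0,5.7],"spin":0},{"xyz":[10,0,5.7],"spin":0},{"xyz":[10,0,5.7],"spin":0}]'; python3 - <<'E'
from h import *
o=st();im=ctrl.get_image("wrist");cv2.imwrite("pics/w3.png",cv2.resize(im[:,:,::-1],None,fx=1.5,fy=1.5,interpolation=cv2.INTER_CUBIC))
import pickle;pickle.dump(o,open("o3.pkl","wb"));go(28,-38,22,90.15)
E
```

```text
t: 7.75
ee_pos: [626.9, -117.7, 22.8]
orientation: [-2.204, -2.211, 0.026]
ft_force: [0.2, -0.3, 0.1]
width: 0.4
t 7.8 jig [ 28.4 -98.6] z 22.8 ang 90.2 F [ 0.2 -0.3  0.1] w 0.4 q [-0.2   0.71  1.67 -0.    0.78 -0.2 ]
to (28, -38, 22) xyz [6.09, -0.0, 0.07] spin 0.0 dist mm 61
```

View pics/w3.png

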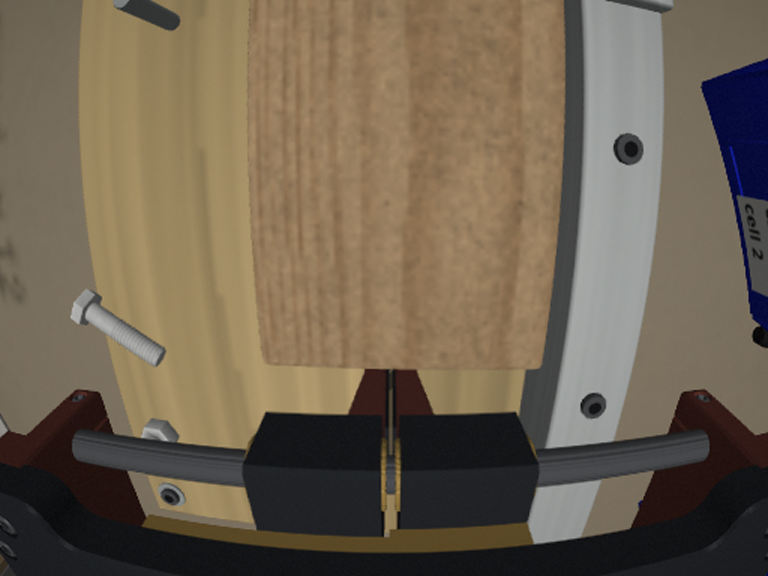

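The board follows the finger along the fence: trailing edge at rows 362–368, fence-side gap strip at cols 565–582. Bolt and nut are undisturbed. Continuing.

```bash
python3 -m inch '[{"xyz":[1,0,0.1],"spin":0},{"xyz":[2,0,0.1],"spin":0},{"xyz":[3,0,0.1],"spin":0},{"xyz":[4,0,0.1],"spin":0},{"xyz":[4.6,0,0.1],"spin":0},{"xyz":[5.1,0,0.1],"spin":0},{"xyz":[5.5,0,0.1],"spin":0},{"xyz":[5.5,0,0.1],"spin":0}]'; python3 - <<'E'
from h import *
import pickle;o=pickle.load(open("o3.pkl","rb"));np.set_printoptions(precision=1,suppress=True)
w=lambda u,v:(u/1.5-.17,v/1.5-.17)
for n,b,z in (("trail near",(266,362),50),("trail far",(541,369),50),("near edge",(248,100),50),("far edge",(566,100),50),("fence",(584,100),54),("fence",(556,365),54)):
    print(n,Jg(onz("wrist",w(*b),z,o)))
st();go(28,-35,22,90.15)
E
```

```text
t: 8.6
ee_pos: [626.8, -63.0, 21.9]
orientation: [-2.204, -2.211, 0.026]
ft_force: [0.4, -2.1, 1.0]
width: 0.8
trail near [-15.3 -84.2]
trail far [ 81.2 -85.9]
near edge [-15.6   3.7]
far edge [82.2  4.5]
fence [86.7  4.6]
fence [ 85.1 -82.4]
t 8.6 jig [ 28.3 -43.9] z 21.9 ang 90.2 F [ 0.4 -2.1  1. ] w 0.8 q [-0.1  0.7  1.7 -0.   0.8 -0.1]
to (28, -35, 22) xyz [0.89, -0.03, -0.0] spin 0.0 dist mm 9
```

```bash
python3 -m inch '[{"xyz":[0.3,0,0],"spin":0},{"xyz":[0.6,0,0],"spin":0},{"xyz":[0.9,0,0],"spin":0},{"xyz":[1.2,0,0],"spin":0},{"xyz":[1.2,0,0],"spin":0}]'; python3 -c "
from h import *
st()"
```

```text
t: 9.1
ee_pos: [627.8, -54.5, 22.1]
orientation: [-2.206, -2.216, 0.029]
ft_force: [3.8, -21.8, -1.0]
width: 0.6
t 9.1 jig [ 29.4 -35.4] z 22.1 ang 90.3 F [  3.8 -21.8  -1. ] w 0.6 q [-0.1   0.71  1.69 -0.01  0.77 -0.1 ]
```

At the end stop: motion stopped at 22 N, with the tool at y=-35.4 as expected. Now backing off, rising and going to the knob.

```bash
python3 -m inch '[{"xyz":[-1,0,0],"spin":0},{"xyz":[-2.5,0,0],"spin":0},{"xyz":[-2.5,0,-4],"spin":0},{"xyz":[-2.5,0,-8],"spin":0},{"xyz":[-2.5,0,-11],"spin":0}]'; python3 -c "
from h import *
st();go(-75,201,130,36)"
```

```text
t: 9.6
ee_pos: [630.7, -79.2, 133.9]
orientation: [-2.207, -2.215, 0.027]
ft_force: [0.3, -0.1, -0.4]
width: 0.4
t 9.6 jig [ 32.2 -60.1] z 133.9 ang 90.2 F [ 0.3 -0.1 -0.4] w 0.4 q [-0.14  0.55  1.65 -0.01  0.96 -0.14]
to (-75, 201, 130) xyz [26.13, -10.68, 0.58] spin 54.2 dist mm 282
```

```bash
python3 -m inch '[{"xyz":[4,-1.6,0],"spin":8},{"xyz":[8,-3.3,0],"spin":16},{"xyz":[12,-5,0],"spin":24},{"xyz":[16,-6.6,0],"spin":32},{"xyz":[20,-8.3,0],"spin":40},{"xyz":[24,-10,0],"spin":48},{"xyz":[26.1,-10.7,0],"spin":54},{"xyz":[26.1,-10.7,0],"spin":54},{"xyz":[26.1,-10.7,0],"spin":54}]'; python3 - <<'E'
from h import *
o=st();im=ctrl.get_image("wrist");cv2.imwrite("pics/w4.png",cv2.resize(im[:,:,::-1],None,fx=1.5,fy=1.5,interpolation=cv2.INTER_CUBIC))
import pickle;pickle.dump(o,open("o4.pkl","wb"));go(-75,201,62,36)
E
```

```text
t: 10.5
ee_pos: [522.4, 181.3, 135.7]
orientation: [-2.979, -0.98, 0.036]
ft_force: [-0.3, 0.1, 0.1]
width: 0.2
t 10.5 jig [-75.4 200.7] z 135.7 ang 36.4 F [-0.3  0.1  0.1] w 0.2 q [0.31 0.45 1.84 0.01 0.88 1.24]
to (-75, 201, 62) xyz [0.2, 0.02, 7.36] spin 0.4 dist mm 74
```

View pics/w4.png

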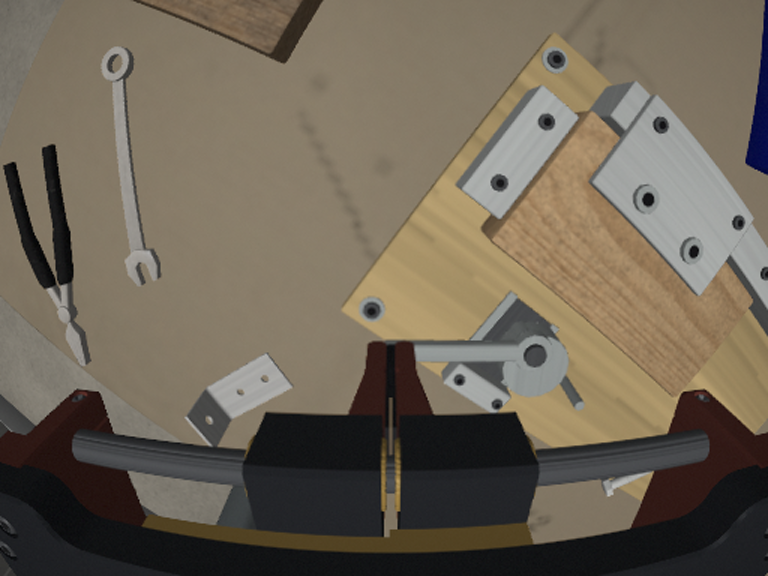

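The board sits against the end stop (about (545,185)) and under the plate. The lever at row 350 runs behind the fingertips to the hidden knob. I'll descend beside the knob and work out the arc.

```bash
python3 -m inch '[{"xyz":[0.2,0,3],"spin":0.4},{"xyz":[0.2,0,5.5],"spin":0.4},{"xyz":[0.2,0,7],"spin":0.4},{"xyz":[0.2,0,7.4],"spin":0.4},{"xyz":[0.2,0,7.4],"spin":0.4}]'; cat >> h.py <<'E'
def arc(a0,a1,n,off,r=90,z=62):
    o=ctrl.get_obs();T=Ro.from_rotvec(o["orientation"]).as_matrix();x0=xang(o);rows=[]
    for a in np.linspace(a0,a1,n):
        t=np.radians(a);p=np.array([-55+r*np.cos(t)+off*np.sin(t),105+r*np.sin(t)-off*np.cos(t)])
        s=T.T@(np.r_[W(*p),z]-o["ee_pos"])/10
        rows.append((round(a),np.round(s,1).tolist(),round(x0-(a-90+np.degrees(P[2])),0)))
    for q in rows: print(*q)
E
python3 -c "
from h import *
o=st();import pickle;p=pickle.load(open('o4.pkl','rb'));print(Jg(onz('wrist',(420/1.5,352/1.5),52,p)))
arc(126,186,13,24)"
```

```text
t: 11.05
ee_pos: [522.7, 181.1, 61.3]
orientation: [-2.983, -0.967, 0.037]
ft_force: [-0.3, -0.3, 0.4]
width: 0.4
t 11.1 jig [-75.  200.5] z 61.3 ang 35.9 F [-0.3 -0.3  0.4] w 0.4 q [0.31 0.56 1.86 0.01 0.74 1.25]
[-95.19354841 165.29702989]
126 [-1.6, -0.1, -0.0] -0.0
131 [-2.4, -0.3, -0.0] -5.0
136 [-3.2, -0.4, 0.0] -10.0
141 [-4.0, -0.4, 0.0] -15.0
146 [-4.8, -0.4, 0.0] -20.0
151 [-5.6, -0.2, 0.1] -25.0
156 [-6.4, -0.1, 0.1] -30.0
161 [-7.2, 0.2, 0.1] -35.0
166 [-7.9, 0.5, 0.1] -40.0
171 [-8.7, 0.9, 0.1] -45.0
176 [-9.3, 1.3, 0.1] -50.0
181 [-10.0, 1.8, 0.1] -55.0
186 [-10.6, 2.4, 0.1] -60.0
```

```bash
python3 -m inch '[{"xyz":[-0.8,0,0],"spin":0},{"xyz":[-1.6,-0.1,0],"spin":0},{"xyz":[-2.4,-0.3,0],"spin":-5},{"xyz":[-3.2,-0.4,0],"spin":-10},{"xyz":[-4,-0.4,0],"spin":-15},{"xyz":[-4.8,-0.4,0],"spin":-20},{"xyz":[-5.6,-0.2,0],"spin":-25},{"xyz":[-6.4,-0.1,0],"spin":-30},{"xyz":[-7.2,0.2,0],"spin":-35},{"xyz":[-7.9,0.5,0],"spin":-40},{"xyz":[-8.7,0.9,0],"spin":-45},{"xyz":[-9.3,1.3,0],"spin":-50},{"xyz":[-10,1.8,0],"spin":-55},{"xyz":[-10.6,2.4,0],"spin":-60},{"xyz":[-10.6,2.4,0],"spin":-60}]'; python3 - <<'E'
from h import *
o=st();im=ctrl.get_image("wrist");cv2.imwrite("pics/w5.png",cv2.resize(im[:,:,::-1],None,fx=1.5,fy=1.5,interpolation=cv2.INTER_CUBIC))
arc(191,256,14,24)
E
```

```text
t: 12.55
ee_pos: [450.5, 98.8, 64.0]
orientation: [-2.093, -2.321, 0.027]
ft_force: [0.4, -0.0, 0.0]
width: 0.7
t 12.6 jig [-147.4  118.4] z 64.0 ang 95.9 F [ 0.4 -0.   0. ] w 0.7 q [0.19 0.47 2.06 0.   0.63 0.08]
191 [-0.7, -0.1, 0.2] -5.0
196 [-1.5, -0.2, 0.2] -10.0
201 [-2.3, -0.3, 0.2] -15.0
206 [-3.2, -0.2, 0.2] -20.0
211 [-4.0, -0.1, 0.2] -25.0
216 [-4.8, 0.1, 0.2] -30.0
221 [-5.5, 0.3, 0.2] -35.0
226 [-6.3, 0.6, 0.2] -40.0
231 [-7.0, 1.0, 0.2] -45.0
236 [-7.7, 1.5, 0.2] -50.0
241 [-8.3, 2.0, 0.1] -55.0
246 [-8.9, 2.5, 0.1] -60.0
251 [-9.5, 3.1, 0.1] -65.0
256 [-9.9, 3.8, 0.1] -70.0
```

View pics/w5.png

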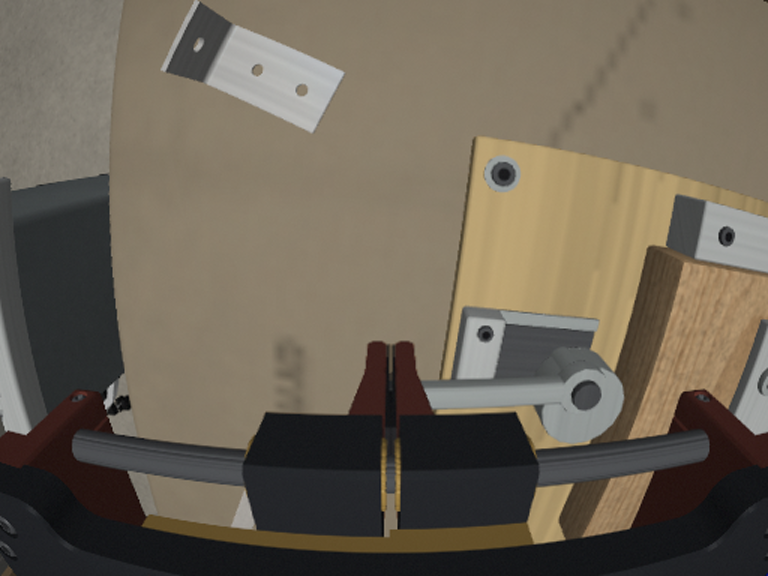

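The lever turned with the finger to about 186°. The board is still at the stop. Continuing the arc.

```bash
python3 -m inch '[{"xyz":[-0.7,-0.1,0.1],"spin":-5},{"xyz":[-1.5,-0.2,0.2],"spin":-10},{"xyz":[-2.3,-0.3,0.2],"spin":-15},{"xyz":[-3.2,-0.2,0.2],"spin":-20},{"xyz":[-4,-0.1,0.2],"spin":-25},{"xyz":[-4.8,0.1,0.2],"spin":-30},{"xyz":[-5.5,0.3,0.2],"spin":-35},{"xyz":[-6.3,0.6,0.2],"spin":-40},{"xyz":[-6.7,0.8,0.2],"spin":-42},{"xyz":[-7,1,0.2],"spin":-45},{"xyz":[-7.4,1.2,0.2],"spin":-47},{"xyz":[-7.7,1.5,0.2],"spin":-50},{"xyz":[-8,1.7,0.2],"spin":-52},{"xyz":[-8.3,2,0.2],"spin":-55},{"xyz":[-8.3,2,0.2],"spin":-55}]'; python3 -c "
from h import *
o=st();
arc(243,255,5,22)"
```

```text
t: 14.1
ee_pos: [475.8, 19.1, 61.3]
orientation: [-0.787, -3.012, 0.014]
ft_force: [-8.1, 3.5, 6.0]
width: 0.5
t 14.1 jig [-122.4   38.7] z 61.3 ang 150.7 F [-8.1  3.5  6. ] w 0.5 q [ 0.02  0.49  2.03 -0.    0.65 -1.04]
243 [-0.8, 0.0, -0.1] -2.0
246 [-1.3, -0.1, -0.1] -5.0
249 [-1.8, -0.1, -0.1] -8.0
252 [-2.2, -0.2, -0.1] -11.0
255 [-2.7, -0.2, -0.1] -14.0
```

```bash
python3 -m inch '[{"xyz":[-0.8,0,0],"spin":-2},{"xyz":[-1.3,-0.1,0],"spin":-5},{"xyz":[-1.7,-0.1,0],"spin":-8},{"xyz":[-2.1,-0.2,0],"spin":-10},{"xyz":[-2.1,-0.2,0],"spin":-10}]'; python3 -c "
from h import *
o=st();d=Jg(o['ee_pos'])-[-55,105];r=np.hypot(*d);print(r,np.degrees(np.arctan2(d[1],d[0]))%360+np.degrees(np.arccos(min(1,90/r))))
arc(250,258,3,22)"
```

```text
t: 14.6
ee_pos: [490.4, 7.7, 60.8]
orientation: [-0.523, -3.063, 0.011]
ft_force: [-6.1, 2.7, 5.5]
width: 0.6
t 14.6 jig [-107.8   27.2] z 60.8 ang 160.6 F [-6.1  2.7  5.5] w 0.6 q [-0.01  0.51  1.99 -0.    0.68 -1.24]
94.02367504778105 252.6527006265425
250 [-0.1, 0.1, -0.1] 0.0
254 [-0.7, -0.0, -0.1] -4.0
258 [-1.4, -0.1, -0.2] -8.0
```

```bash
python3 -m inch '[{"xyz":[-0.4,0,0],"spin":0},{"xyz":[-0.8,0,0],"spin":0},{"xyz":[-1,0,0],"spin":0},{"xyz":[-1,0,0],"spin":0}]'; python3 -c "
from h import *
o=st()"
```

```text
t: 15.0
ee_pos: [491.7, 6.2, 59.9]
orientation: [-0.525, -3.046, 0.012]
ft_force: [-21.1, 9.3, 18.5]
width: 0.6
t 15.0 jig [-106.5   25.7] z 59.9 ang 160.4 F [-21.1   9.3  18.5] w 0.6 q [-0.01  0.51  1.98  0.    0.7  -1.24]
```

The lever is hard against something (23 N, 2 mm of motion), at the angle of its pin. I'll retract, rise and check.

```bash
python3 -m inch '[{"xyz":[1,0,0],"spin":0},{"xyz":[2.5,0,0],"spin":0},{"xyz":[4,0,0],"spin":0},{"xyz":[4,0,-4],"spin":0},{"xyz":[4,0,-8],"spin":0},{"xyz":[3,1,-12],"spin":8},{"xyz":[1,2,-15],"spin":16},{"xyz":[0,2,-17],"spin":24},{"xyz":[0,2,-18],"spin":32},{"xyz":[0,2,-18],"spin":40},{"xyz":[0,2,-18],"spin":48},{"xyz":[0,2,-18],"spin":56},{"xyz":[0,2,-18],"spin":64},{"xyz":[0,2,-18],"spin":70},{"xyz":[0,2,-18],"spin":70}]'; python3 - <<'E'
from h import *
o=st();im=ctrl.get_image("wrist");cv2.imwrite("pics/w6.png",cv2.resize(im[:,:,::-1],None,fx=1.5,fy=1.5,interpolation=cv2.INTER_CUBIC))
import pickle;pickle.dump(o,open("o6.pkl","wb"))
E
```

```text
t: 16.5
ee_pos: [507.1, 25.0, 239.4]
orientation: [-2.188, -2.202, 0.054]
ft_force: [-0.3, -0.6, -0.2]
width: 0.3
t 16.5 jig [-91.1  44.5] z 239.4 ang 90.4 F [-0.3 -0.6 -0.2] w 0.3 q [0.02 0.25 1.84 0.   1.1  0.02]
```

View pics/w6.png

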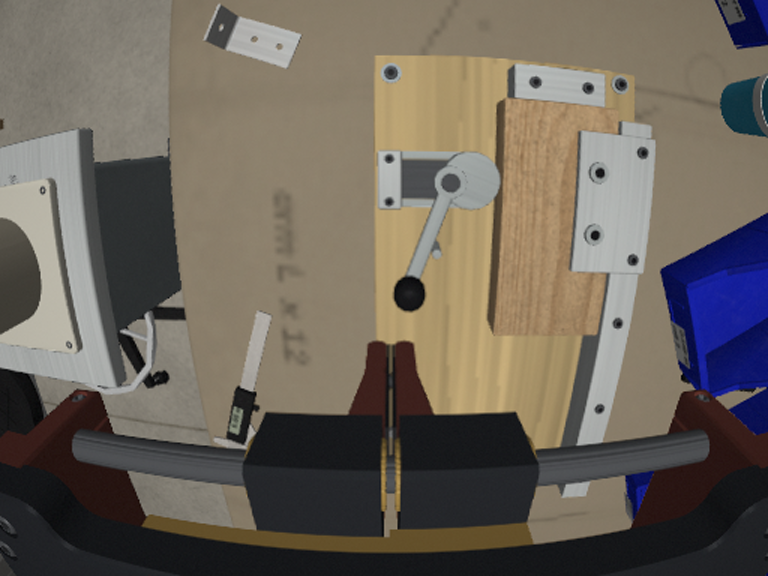

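The picture shows the lever lying on the pin (436,254), the knob at (410,293), the cam against the board, and the board up to the end stop and under the plate. Numeric check:

```bash
python3 - <<'E'
from h import *
import pickle;o=pickle.load(open("o6.pkl","rb"));np.set_printoptions(precision=1,suppress=True)
w=lambda u,v:(u/1.5-.17,v/1.5-.17);f=lambda b,z:Jg(onz("wrist",w(*b),z,o))
for n,b,z in (("pin",(437,254),52),("pivot",(451,182),54),("trail near",(494,333),50),("trail far",(597,335),50),("lead near",(506,99),50),("fence near trail",(601,335),54),("end stop top edge near",(511,98),42),("plate corner",(571,270),62)): print(n,f(b,z))
k=f((410,292),89);p=f((451,182),54);d=k-p;print("knob",k,"r",np.hypot(*d),"lever deg",np.degrees(np.arctan2(d[1],d[0]))%360)
E
```

```text
pin [-63.9  47.9]
pivot [-54.6 106. ]
trail near [-11.7 -21. ]
trail far [ 85.8 -22.8]
lead near [-12.1 173.7]
fence near trail [ 87.9 -21.1]
end stop top edge near [ -6.4 175.8]
plate corner [46.7 40.1]
knob [-85.   27.4] r 84.23886143568934 lever deg 248.87965357861634
```

All values agree with a seated board and a closed lever, within about 3 mm. Handing in.

```bash
python3 -c "
from h import *
st();print(ctrl.close_job())"
```

```text
t 16.6 jig [-91.   44.4] z 239.4 ang 90.5 F [-0.7  0.5 -0.5] w 0.7 q [0.02 0.25 1.84 0.   1.1  0.01]
the job is handed in; nothing more can be done
None
```

The board is loaded in the jig and the cam lever is closed on its pin. I handed the job in at 16.6 s with the hand clear, about 24 cm above the bench.

With closed fingertips I pushed the board square onto the fence, which stopped the push at about 15 N. I then slid it under the drill plate to the end stop (about 22 N), and swung the knob round until the lever stopped (about 23 N).

**Last checks (wrist picture):**
- **Board:** square to within about 1°. The corners came out up to about 4 mm from their seated places, which is near the error of this view (about 2–3 mm on known points).
- **Lever:** it lies on the pin at about 249° (closed is 250°). The knob's radius read 84 mm instead of 90 mm, so that angle is only good to a few degrees; the hard stop and the picture agree with closed.
- **Force at hand-in:** the force reading was near zero.

**Checks that fell short or disagreed:**
- Two-view heights were poor because the two views were too close together: the board corner came out at 14 mm and the pin at 28 mm. I used the given heights, with which the two views agreed to about 3 mm.
- While pushing sideways against the board and the knob I also saw an unexplained upward force of 6 to 18 N.
- The bolt and nut were hidden by the gripper in the last picture. They lay undisturbed when last seen, and nothing came near them afterwards.

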